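Shut and latch the cutter box

TASK

Close up the cutter box: slide its lid fully shut, then swing the latch handle clockwise over its cam until it drops down into the low notch that locks the lid. Do not force the handle against the end of its cam, and leave the things around the box where they are.

Things in the scene. Friction and masses are not known exactly. Their poses are not given: they have to be found in the camera images.
- cutter_box: Fixed aluminium box, 170 (x) x 300 (y) x 50 mm high; origin under its centre, on the table; x points away from the robot, y along the box. Its -y end (y -150 to -47 mm) is a solid deck, top 50 mm, that carries the latch; the rest is an open tray with two cutters, closed by a flat steel lid that slides along y, its top level with the deck.
- lid (a joint): How far the lid stands open (m): 0 = home against its stop, grows as the lid slides toward +y of the box; up to 0.09. It slides with about 2.5 N of friction and stays where it is left.
- lid_grip (a point): Middle of the lid's bridge grip, a round steel bar of 10 mm diameter, 100 mm long along the box's x, on two posts; its axis is 28 mm above the lid. With the lid shut it lies at (0, 90, 78) mm in the box frame, and it moves with the lid.
- latch_base: Steel disc (114 mm) on the deck with a dark stud (58 mm high, cap 23 mm) and a dark cam ring; origin on the pivot axis at deck height, at (30, -105, 50) mm in the box frame, axes as the box. Round the ring, at 50 mm radius: level track, ramp climbing 8 mm, short crest, notch 14 mm long with its floor 6 mm below the track, high end wall.
- latch_pivot (a point): The latch's vertical axis at deck height. The cam ring on it is clamped at a different angle each time, not reported: the middle of its notch lies at a handle angle (latch_turn) between 1.24 and 1.90 rad, the end wall stops the handle about 0.05 rad beyond that; the ramp's foot lies 0.61 rad before the notch's middle, the crest's edge 0.14 rad before.
- latch_handle: Steel latch handle: bar 16 x 8 x 108 mm along its -x, top 36 mm above its origin, which is on the pivot axis; under it a 10 mm peg rides on the cam ring and an end hook drops behind an arc-shaped lug on the lid (only if the lid is home). A spring presses it down with 10 N: the ramp takes 4 to 8 N at the knob, the rest 1 to 3 N; let go on the ramp, it slides back.
- latch_knob (a point): Middle of the handle's upright round knob (20 mm diameter, 46 mm tall, from 28 mm below to 18 mm above this point), 85 mm from the pivot axis, 114 mm above the table when the handle is on the level track. It rises and drops with the handle; fingers that keep their height rub on it and hold it down. Pushing it with more than about 19 N against the end wall is forcing it.
- latch_turn (a joint): Handle angle (rad): 0 = bar points from the pivot to -x of the box (toward the robot), grows clockwise seen from above; 1.57 = bar points to +y of the box, over the lid. In the box frame the knob lies at pivot + 85 mm * (-cos, sin) of it.
- latch_lift (a joint): Height of the handle on its stud (m): 0 on the level track, +0.008 on the crest, -0.006 when down in the notch.
- tape_roll: Bystander: white ribbon tape on a spool, 58 mm wide, 18 mm high, lying in front of the box; origin under its centre.
- probe_thermometer: Bystander: dial probe, 140 x 29 x 10 mm, lying in front of the box; origin under its centre.
- peeler: Bystander: black peeler, 170 x 25 x 18 mm, lying at the right end of the box; origin at its middle.
- marker: Bystander: marker pen, 128 x 13 x 15 mm, lying behind the box; origin at its middle.

How it is judged:
By the outcome, as a careful person would: the job done as asked, in the order asked, and still so for the second after the job is handed in, with the robot touching nothing.
It also fails if it takes over 69 s, if anything falls off the work surface, if the arm or the gripper's body presses on something with over 40 N, if the wrist force passes 120 N, or if a joint passes its speed limit or range.

ROBOT

A 6-joint arm with a two-finger parallel gripper is mounted at the origin on a cart in front of the work surface, level with it; the furniture and walls round the work are solid. World frame = base frame: x ahead of the robot, y to its left, z up, the work surface at z = 0. Lengths are in mm, angles in rad, forces in N, time in s.
With the tool pointing down it reaches from about 400 to 925 mm from the base axis. Payload 12.5 kg.
Tool frame: the origin (TCP) lies on the mounting face of the last link; the fingertips stand 190 mm ahead of it and the grasp point (between the pads) lies 171 mm ahead of it; z points along the fingers, y is the line along which they close (so a half turn about z gives the same grasp; the last joint's range is limited). The gripper opens to 95 mm and grips with 3 to 60 N. Pads are 20 mm wide; open, the fingers measure 119 mm over their backs; the gripper's body (75 mm by 180 mm) begins 59 mm behind the grasp point.
Start: joints at [-1.432, 0.491, 1.559, -0, 1.092, -0.106], TCP at [151.496, -606.361, 404.761] pointing down, gripper open.
Joint ranges: [-3.1, 3.1], [-0.84, 2.19], [0.05, 2.79], [-1.13, 4.28], [0.06, 2.93], [-2.69, 2.69]. Speed limits (rad/s): [2.22, 2.22, 2.79, 3.14, 3.14, 3.14].

INTERFACE

Orientations are given as [roll, pitch, yaw] about the fixed x, y, z axes, in that order (R = Rz(yaw) Ry(pitch) Rx(roll)).
In Python, from cell import * gives the robot as it stands.
- The arm moves only by the tool arm_command, never from a script. Its argument "rows" is a list that holds one entry, the list of rows, each a list of 7 numbers: the shift along the tool's x, y, z normalised to -1 to 1, where 1 is 0.15 m, then the turn, a rotation vector about the tool's x, y, z normalised to -1 to 1, where 1 is 360 degrees, then the opening, from -1 (shut) to 1 (fully open). A call has 1 to 10 rows; each row is the pose to reach, as a shift and turn from the pose commanded when the call began, along the tool's axes at that moment, turning the shorter way round; what a row does not reach only later rows make up. A row lasts 1/12 s, in which the tool goes at most 41.7 mm and 7.16 degrees, less where a joint would pass 70% of its speed; a pose out of reach is approached as far as the arm can. A call with a number of a shift or a turn outside -1 to 1 is refused whole. A call with a gripper value outside its range is refused whole. The fingers move at their own pace and stop on an object; the grip force is fixed at half the most. Time passes only in rows, so rows that repeat a pose let the fingers close. It gives the time, the measured TCP pose, the force, the opening and the grip force at its end, in the units of the state.
- state(): the state, without advancing time (a new reading comes with each control period).
- read_camera(name): name is "side" or "top"; returns (picture, depth): 384x512x3 uint8, red, green, blue; 384x512 float32, mm along the optical axis (not along the pixel's ray), 0 where there is no reading.
- get_calibration(name): a dict with "camera_matrix" (3x3 intrinsics, pixels), "position" and "orientation" of the camera in the world. Camera axes: x right, y up, looking along -z (the intrinsics and any distortion apply to the point x, -y, -z); pixel columns grow to the right and rows downward; lengths in mm; the calibration is good to about 2 mm. A picture is of the moment at which its call begins. get_calibration takes no time and is no camera call.
- job_done(): hands the job in; it is judged then, once.
The state is a dict: "t": time; "joints": joint angles; "qvel": joint speeds; "tau": joint torques, N m; "eef_pos": TCP position; "tcp_rot": TCP orientation; "ft_force": force on the tool from outside, world axes, zero at the start; "moment": the same for the moment, N m; "opening": opening from 0.0 (shut) to 1.0 (fully open); "grip_force": force on a finger pad.
Only numpy, scipy, OpenCV 4.12 (cv2) and the standard library are available. Lean on these libraries where they do the work, as an engineer would, in place of code of your own. Each camera call takes 0.05 s, during which the arm holds its last target. There are 200 camera calls.

## Working session

There is one attempt and no reset: what is moved stays moved. The work goes in short steps, Python scripts to look and compute and a tool call to move; the robot and the scene stay as the last step left them, time stands still between calls to the robot, and variables do not carry over. Pictures are saved under pics/ and viewed, at most 10 in all, crops included, and the job is handed in when it is done.

Besides the shell and the picture viewer there is one more tool, called after ">>>" as a command line: name --argument value ..., lists and objects as JSON in quotes. arm_command: Moves the arm, as the interface text tells. Its arguments: {"type":"object","properties":{"rows":{"type":"array","items":{"type":"array","items":{"type":"array","items":{"type":"number","minimum":-1,"maximum":1}}}}},"required":["rows"]}

```bash
ls; mkdir -p pics
python3 - <<'E'
from cell import *
import cv2,numpy as np
for n in("top","side"):
    p,d=read_camera(n); cv2.imwrite(f"pics/{n}0.png",cv2.resize(p[:,:,::-1],(768,576),interpolation=cv2.INTER_CUBIC)); np.save(f"{n}0.npy",d); np.save(f"{n}0rgb.npy",p)
    print(get_calibration(n))
print(state())
E
```

```text
pics
{'camera_matrix': array([[425.2603386 ,   0.        , 252.18729083],
       [  0.        , 425.2603386 , 192.91873791],
       [  0.        ,   0.        ,   1.        ]]), 'position': array([408.39738416, -61.50818892, 924.44850084]), 'orientation': array([ 0.18452578,  0.00582586, -1.58144905])}
{'camera_matrix': array([[479.66479588,   0.        , 261.37315185],
       [  0.        , 479.66479588, 197.44709299],
       [  0.        ,   0.        ,   1.        ]]), 'position': array([321.41406496, 623.2787224 , 526.33641757]), 'orientation': array([ 1.05301069,  0.00808606, -2.79942282])}
{'t': 0.1, 'joints': array([-1.43159221e+00,  4.91493367e-01,  1.55935959e+00,  5.90280671e-06,
        1.09169137e+00, -1.05619500e-01]), 'qvel': array([ 0.00123616, -0.00237818, -0.00172696,  0.00062112,  0.00080157,
        0.00113273]), 'tau': array([ 2.25734650e-03, -6.13622403e+01, -2.58604020e+01,  6.93977787e-02,
        4.70158760e-02, -5.90954119e-05]), 'eef_pos': array([ 151.49884531, -606.34174084,  404.23372702]), 'tcp_rot': array([-3.14064683e+00, -1.05535595e-04,  2.44820839e-01]), 'ft_force': array([0.19292994, 0.97342543, 0.13245031]), 'moment': array([ 0.05822805, -0.01915965, -0.02482803]), 'grip_force': 0.0, 'opening': 0.9978566697217517}
```

View pics/top0.png

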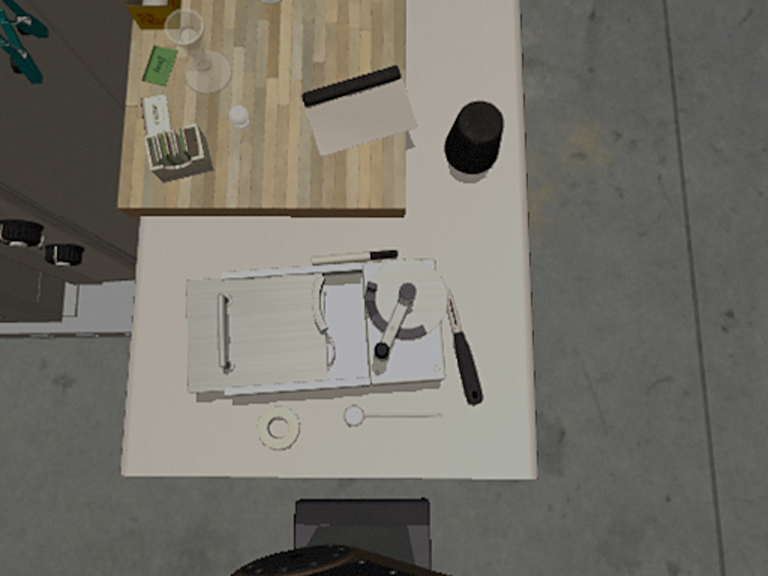

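View pics/side0.png

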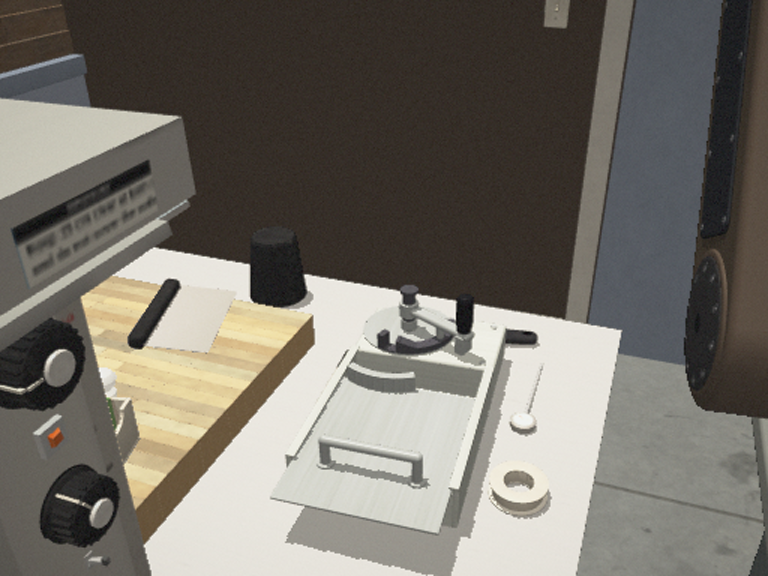

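The top view shows the bar at (224,333), the knob at (381,351), the stud at (408,292) and the cam's dark end block at about (372,288). The lid is wide open. Next I'll localise these points and enlarge the latch.

```bash
cat > h.py <<'E'
from cell import *
import cv2,numpy as np
from scipy.spatial.transform import Rotation as R
def cam(n):
    c=get_calibration(n); return c["camera_matrix"],np.array(c["position"]),R.from_euler('xyz',c["orientation"]).as_matrix()
def ray(n,u,v):
    K,p,M=cam(n); return p,M@np.array([(u-K[0,2])/K[0,0],-(v-K[1,2])/K[1,1],-1])
def atz(n,u,v,z):
    p,d=ray(n,u,v); return p+d*(z-p[2])/d[2]
def cloud(n,d):
    K,p,M=cam(n); v,u=np.mgrid[:384,:512]
    c=np.stack([(u-K[0,2])/K[0,0]*d,-(v-K[1,2])/K[1,1]*d,-d],-1); P=c@M.T+p; P[d==0]=np.nan; return P
def proj(n,P):
    K,p,M=cam(n); c=(np.atleast_2d(P)-p)@M; return np.stack([K[0,2]+K[0,0]*c[:,0]/-c[:,2],K[1,2]+K[1,1]*-c[:,1]/-c[:,2]],-1)
def crop(n,img,u0,v0,w,h,s,name):
    cv2.imwrite(name,cv2.resize(img[v0:v0+h,u0:u0+w,::-1],None,fx=s,fy=s,interpolation=cv2.INTER_CUBIC))
E
python3 - <<'E'
from h import *
np.set_printoptions(precision=1,suppress=True)
p=np.load("top0rgb.npy");d=np.load("top0.npy");P=cloud("top",d)
for nm,u,v in [("deck",275,235),("deck2",290,240),("lid",180,220),("lid2",140,240),("bar",149,222),("stud",272,194),("knob",254,234),("tray",230,230)]:
    print(nm,P[v/1 and int(v),int(u)])
crop("top",p,235,170,70,90,6,"pics/latch.png")
crop("top",p,118,168,180,100,4,"pics/box.png")
# bar & knob & stud & deck segmentation
z=P[...,2];X=P[...,0];Y=P[...,1]
roi=np.zeros(z.shape,bool);roi[165:270,118:300]=1
print(np.nanpercentile(z[roi],[1,10,50,90,99]))
bar=roi&(z>70)&(Y>80); print("bar",bar.sum(),P[bar].mean(0)); q=P[bar]; print(q[q[:,0].argmin()],q[q[:,0].argmax()], "yaw",np.polyfit(q[:,0],q[:,1],1))
kn=roi&(z>118); 
n,l,s,c=cv2.connectedComponentsWithStats(kn.astype(np.uint8))
for i in range(1,n): print(s[i],P[l==i].mean(0),P[l==i].max(0))
st=roi&(z>100); n,l,s,c=cv2.connectedComponentsWithStats(st.astype(np.uint8))
for i in range(1,n): print(s[i],P[l==i].mean(0),P[l==i].max(0))
# box walls
top=roi&(abs(z-50)<5); q=P[top][:,:2].astype(np.float32); print(cv2.minAreaRect(q), q.min(0),q.max(0))
E
```

```text
deck [ 483.3 -104.1   48.8]
deck2 [ 472.6 -134.6   50.1]
lid [516.8  92.3  47.1]
lid2 [475.9 172.8  51.5]
bar [509.  147.6  83.5]
stud [558.1 -97.  108.9]
knob [478.4 -61.  132.7]
tray [498.5  -9.4  10. ]
[ -3.   -0.5  49.3  55.1 106.5]
bar 256 [513.9 150.9  81.6]
[465.6 148.6  81.3] [564.6 154.9  78.1] yaw [  0.1 118.2]
[250 227  10  11  87] [481.6 -61.8 130. ] [492.3 -53.5 133.8]
[266 188  12  12 107] [559.6 -96.4 108.5] [570.5 -85.3 111.6]
[250 227  10  12  94] [481.1 -61.7 128.5] [492.3 -53.2 133.8]
((523.0033569335938, 26.709884643554688), (171.42210388183594, 362.18035888671875), 3.526397228240967) [ 431.  -151.7] [617.  211.3]
```

View pics/latch.png

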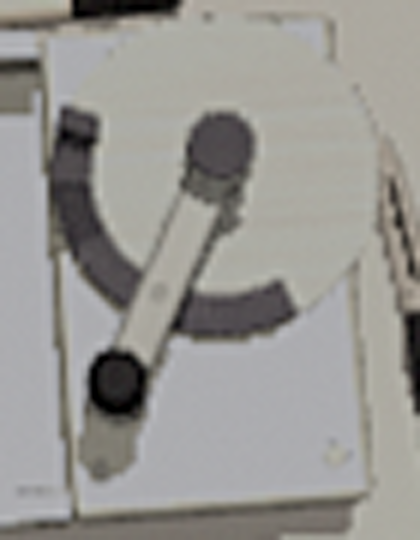

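View pics/box.png

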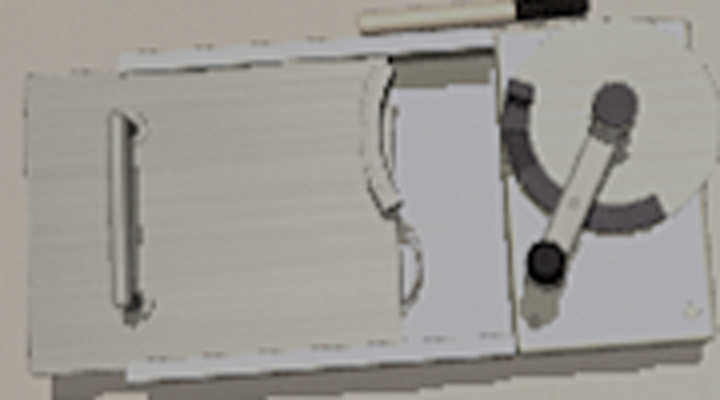

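The pictures put the box yaw at about +0.062, with the lid roughly 55 mm open and the handle at about 0.48 rad. The cam's end block sits at crop (80,125). Next I'll work out the cam angle and the clearances.

```bash
cat >> h.py <<'E'
yaw=0.062; piv=np.array([559.2,-96.6])
def B(x,y): c,s=np.cos(yaw),np.sin(yaw); return np.array([30*0+c*x-s*y,s*x+c*y])+piv-np.array([c*30+s*105,s*30-c*105])
def knob(th): return B(30-85*np.cos(th),-105+85*np.sin(th))
E
python3 - <<'E'
from h import *
np.set_printoptions(precision=1,suppress=True)
p=np.load("top0rgb.npy");d=np.load("top0.npy");P=cloud("top",d)
print("stud",atz("top",(220/6+235)-.5+.0,(145/6+170)-.5,108),"knob",atz("top",117/6+234.5,381/6+169.5,132),"bar ends",atz("top",120/4+117.5,115/4+167.5,83),atz("top",120/4+117.5,303/4+167.5,83))
print("centre",B(0,0),"bar home",B(0,90),"knob",knob(.48))
for a in np.arange(-.3,2.2,.1):
    xy=B(30-50*np.cos(a),-105+50*np.sin(a)); o=[]
    for z in (60,70):
        u,v=proj("top",[*xy,z])[0]; o+= [int(p[round(v),round(u)].mean()),round(float(P[round(v),round(u),2]),1)]
    print(round(a,2),o)
ds=cloud("side",np.load("side0.npy"))
for Q,n in((P,"top"),(ds,"side")):
    Q=Q.reshape(-1,3); 
    m=(Q[:,2]>90)&(Q[:,0]>350)&(Q[:,0]<720)&(Q[:,1]>120)&(Q[:,1]<450); q=Q[m]; print(n,m.sum(), q.min(0) if m.any() else '',q.max(0) if m.any() else '')
    m=(Q[:,2]>60)&(Q[:,0]>590)&(Q[:,0]<720)&(Q[:,1]>-250)&(Q[:,1]<250);q=Q[m]; print(n,m.sum(), q.min(0) if m.any() else '',q.max(0) if m.any() else '')
E
```

```text
stud [558.9 -95.4 108. ] knob [480.4 -61.  132. ] bar ends [561.2 152.5  83. ] [467.  149.2  83. ]
centre [522.8   6.3] bar home [517.2  96.2] knob [481.5 -62.1]
-0.3 [80, 62.9, 80, 62.9]
-0.2 [80, 59.6, 78, 59.0]
-0.1 [80, 60.8, 78, 61.1]
0.0 [81, 62.4, 79, 61.0]
0.1 [79, 57.7, 79, 59.6]
0.2 [82, 57.9, 81, 60.0]
0.3 [70, 61.8, 70, 61.8]
0.4 [163, 85.3, 167, 87.6]
0.5 [156, 85.2, 146, 85.3]
0.6 [166, 86.4, 168, 85.7]
0.7 [83, 59.3, 83, 59.3]
0.8 [81, 57.9, 80, 57.8]
0.9 [77, 60.9, 77, 60.7]
1.0 [78, 59.7, 79, 60.0]
1.1 [76, 62.2, 65, 61.3]
1.2 [58, 59.8, 61, 63.0]
1.3 [57, 64.2, 60, 63.8]
1.4 [57, 62.7, 60, 65.2]
1.5 [54, 68.3, 65, 67.4]
1.6 [81, 69.9, 76, 71.0]
1.7 [78, 53.9, 78, 53.9]
1.8 [38, 53.6, 32, 53.8]
1.9 [32, 56.1, 65, 72.9]
2.0 [69, 72.5, 69, 72.5]
2.1 [176, 51.1, 170, 52.3]
top 5011 [605.3 315.9  90.1] [720.  449.9 332.9]
top 1 [604.6  35.6  60.3] [604.6  35.6  60.3]
side 27896 [536.9 317.8  90. ] [657.4 450.  427.4]
side 0
```

```bash
cat >> h.py <<'E'
def row(T,yw,s=None):
    """row for TCP target T, tool down, yaw yw, from current measured pose"""
    s=s or state(); M=R.from_euler('xyz',s["tcp_rot"]); N=R.from_euler('xyz',[np.pi,0,yw])
    d=M.inv().apply(np.array(T)-s["eef_pos"])/150; r=(M.inv()*N).as_rotvec()/(2*np.pi)
    return np.round(np.r_[d,r],4).tolist()
E
python3 - <<'E'
from h import *
print(B(0,182),B(0,182)+0)
M=R.from_euler('xyz',[np.pi,0,.245])
for T in ([300,-460,404],[440,-310,404],[*B(0,182),404]): print(row(T,1.633), T)
M=R.from_euler('xyz',[np.pi,0,1.633]); print(M.inv().as_matrix())
E
```

```text
[511.47503936 187.98975409] [511.47503936 187.98975409]
[1.197, -0.7066, 0.0024, -0.0001, -0.0001, -0.2209] [300, -460, 404]
[2.3448, -1.4505, 0.0032, -0.0001, -0.0001, -0.2209] [440, -310, 404]
[3.6118, -4.556, 0.0062, -0.0001, -0.0001, -0.2209] [np.float64(511.47503936372937), np.float64(187.98975408869944), 404]
[[-6.21635669e-02  9.98065975e-01  0.00000000e+00]
 [ 9.98065975e-01  6.21635669e-02  1.22464680e-16]
 [ 1.22227830e-16  7.61284132e-18 -1.00000000e+00]]
```

>>> arm_command --rows '[[[1, -0.7, 0, 0, 0, -0.19, -1], [1, -0.7, 0, 0, 0, -0.19, -1], [1, -0.7, 0, 0, 0, -0.19, -1], [1, -0.7, 0, 0, 0, -0.19, -1], [1, -0.7, 0, 0, 0, -0.19, -1], [1, -0.7, 0, 0, 0, -0.19, -1], [1, -0.7, 0, 0, 0, -0.19, -1], [1, -0.7, 0, 0, 0, -0.19, -1], [1, -0.7, 0, 0, 0, -0.19, -1], [1, -0.7, 0, 0, 0, -0.19, -1]]]'

```text
t: 0.93
eef_pos: [271.6, -468.0, 404.5]
tcp_rot: [-3.141, -0.0, 1.446]
ft_force: [-0.0, -0.2, -0.7]
opening: 0.358
grip_force: 0.0
```

Run:
```python
from h import *
s=state();print(s["eef_pos"],s["tcp_rot"],s["opening"])
for T in ([420,-320,404],[480,-180,404],[*B(0,182),404]): print(row(T,1.633), T)
```

```text
[ 271.64522168 -468.03367887  404.52332889] [-3.14130780e+00 -3.76269609e-04  1.44579654e+00] 0.3584966274881473
[1.1025, 0.8583, 0.0037, -0.0, -0.0001, -0.0298] [420, -320, 404]
[2.0784, 1.1388, 0.0039, -0.0, -0.0001, -0.0298] [480, -180, 404]
[4.5387, 1.0411, 0.0049, -0.0, -0.0001, -0.0298] [np.float64(511.47503936372937), np.float64(187.98975408869944), 404]
```

>>> arm_command --rows '[[[1, 0.9, 0, 0, 0, -0.03, -1], [1, 0.9, 0, 0, 0, -0.03, -1], [1, 0.9, 0, 0, 0, -0.03, -1], [1, 0.9, 0, 0, 0, -0.03, -1], [1, 0.9, 0, 0, 0, -0.03, -1], [1, 0.9, 0, 0, 0, -0.03, -1]]]'

```text
t: 1.43
eef_pos: [428.4, -333.7, 404.6]
tcp_rot: [3.141, -0.001, 1.631]
ft_force: [0.9, -0.0, 0.8]
opening: 0.009
grip_force: 0.0
```

>>> arm_command --rows '[[[1, 0.3, 0, 0, 0, 0, -1], [1, 0.3, 0, 0, 0, 0, -1], [1, 0.3, 0, 0, 0, 0, -1], [1, 0.3, 0, 0, 0, 0, -1]]]'

```text
t: 1.77
eef_pos: [461.5, -182.8, 404.5]
tcp_rot: [-3.141, -0.0, 1.627]
ft_force: [0.3, -0.8, 0.1]
opening: 0.004
grip_force: 0.0
```

>>> arm_command --rows '[[[1, 0.3, 0, 0, 0, 0, -1], [1, 0.3, 0, 0, 0, 0, -1], [1, 0.3, 0, 0, 0, 0, -1], [1, 0.3, 0, 0, 0, 0, -1]]]'

```text
t: 2.1
eef_pos: [498.1, -30.4, 404.7]
tcp_rot: [-3.141, -0.0, 1.628]
ft_force: [-0.1, -0.9, 0.4]
opening: 0.005
grip_force: 0.0
```

>>> arm_command --rows '[[[1, 0.2, 0, 0, 0, 0, -1], [1, 0.2, 0, 0, 0, 0, -1], [1, 0.2, 0, 0, 0, 0, -1], [1, 0.2, 0, 0, 0, 0, -1]]]'

```text
t: 2.43
eef_pos: [519.6, 121.5, 404.6]
tcp_rot: [-3.141, -0.0, 1.628]
ft_force: [0.4, 0.1, 0.1]
opening: 0.004
grip_force: 0.0
```

Run:
```python
from h import *
s=state();print(s["joints"])
print(row([*B(0,182),404],1.633),row([*B(0,182),250],1.633))
```

```text
[1.05842455e-01 3.61759127e-01 1.78250860e+00 1.91249324e-04
 9.97481831e-01 4.84014232e-02]
[0.4457, -0.0287, 0.0038, -0.0, -0.0, -0.0008] [0.4456, -0.0285, 1.0305, -0.0, -0.0, -0.0008]
```

>>> arm_command --rows '[[[0.45, -0.03, 0, 0, 0, 0, -1], [0.45, -0.03, 0, 0, 0, 0, -1], [0.45, -0.03, 0.1, 0, 0, 0, -1], [0.45, -0.03, 0.35, 0, 0, 0, -1], [0.45, -0.03, 0.6, 0, 0, 0, -1], [0.45, -0.03, 0.8, 0, 0, 0, -1], [0.45, -0.03, 0.92, 0, 0, 0, -1], [0.45, -0.03, 1.0, 0, 0, 0, -1], [0.45, -0.03, 1.0, 0, 0, 0, -1]]]'

```text
t: 3.18
eef_pos: [511.1, 185.4, 252.1]
tcp_rot: [-3.137, 0.001, 1.627]
ft_force: [0.3, -0.3, -0.5]
opening: 0.007
grip_force: 0.0
```

Run:
```python
from h import *
p,d=read_camera("side"); crop("side",p,150,180,256,190,3,"pics/s1.png")
print(row([*B(0,160),252],1.633),row([*B(0,105),252],1.633),proj("side",[*B(0,105),64]))
```

```text
[-0.1305, 0.0024, 0.011, -0.0004, 0.0001, -0.001] [-0.4972, 0.0046, 0.0112, -0.0004, 0.0001, -0.001] [[255.95733416 286.35324675]]
```

View pics/s1.png

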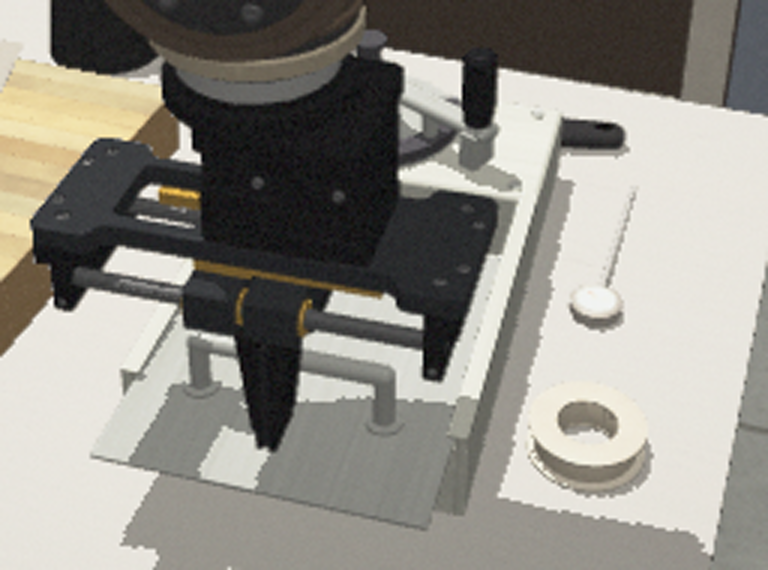

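The closed fingers at (270,445) stand clear of the lid, on the +y side of the bar, so I can push.

>>> arm_command --rows '[[[-0.06, 0, 0, 0, 0, 0, -1], [-0.1, 0, 0, 0, 0, 0, -1], [-0.14, 0, 0, 0, 0, 0, -1], [-0.19, 0, 0, 0, 0, 0, -1], [-0.24, 0, 0, 0, 0, 0, -1], [-0.29, 0, 0, 0, 0, 0, -1], [-0.34, 0, 0, 0, 0, 0, -1], [-0.38, 0, 0, 0, 0, 0, -1], [-0.4, 0, 0, 0, 0, 0, -1], [-0.4, 0, 0, 0, 0, 0, -1]]]'

```text
t: 4.07
eef_pos: [514.7, 125.2, 254.6]
tcp_rot: [-3.141, 0.0, 1.626]
ft_force: [-0.8, 0.3, 0.3]
opening: 0.003
grip_force: 0.0
```

>>> arm_command --rows '[[[-0.02, 0, 0, 0, 0, 0, -1], [-0.03, 0, 0, 0, 0, 0, -1], [-0.03, 0, 0, 0, 0, 0, -1]]]'

```text
t: 4.32
eef_pos: [514.9, 121.4, 254.6]
tcp_rot: [-3.141, 0.0, 1.627]
ft_force: [-0.3, -0.5, -0.5]
opening: 0.003
grip_force: 0.1
```

Run:
```python
from h import *
p,d=read_camera("top");P=cloud("top",d)
print(row([*B(0,105),252],1.633),row([*B(0,100),252],1.633),state()["ft_force"])
X,Y,z=P[...,0],P[...,1],P[...,2]
c,s_=np.cos(yaw),np.sin(yaw);o=B(0,0)
by=-s_*(X-o[0])+c*(Y-o[1]);bx=c*(X-o[0])+s_*(Y-o[1])
m=(abs(bx)<60)&(abs(z-50)<4)&(by>100)&(by<230);print("lid edge",np.percentile(by[m],[90,99,100]))
```

```text
[-0.0692, 0.005, 0.0172, -0.0001, 0.0, -0.0009] [-0.1026, 0.0051, 0.0172, -0.0001, 0.0, -0.0009] [-0.55848113  0.41885399  0.13737485]
lid edge [102.12996381 102.40578179 102.43642823]
```

>>> arm_command --rows '[[[-0.02, 0, 0, 0, 0, 0, -1], [-0.04, 0, 0, 0, 0, 0, -1], [-0.05, 0, 0, 0, 0, 0, -1]]]'

```text
t: 4.62
eef_pos: [515.3, 114.5, 254.7]
tcp_rot: [-3.141, -0.002, 1.626]
ft_force: [-1.9, 24.7, 0.0]
opening: 0.005
grip_force: 12.5
```

>>> arm_command --rows '[[[-0.02, 0, 0, 0, 0, 0, -1], [-0.03, 0, 0, 0, 0, 0, -1]]]'

```text
t: 4.78
eef_pos: [515.2, 112.8, 254.8]
tcp_rot: [3.141, -0.006, 1.624]
ft_force: [-3.5, 62.8, -0.1]
opening: 0.004
grip_force: 31.3
```

Run:
```python
from h import *
p,d=read_camera("side"); crop("side",p,150,150,256,190,3,"pics/s2.png")
print(row([*B(0,105),252],1.633),state()["ft_force"])
```

```text
[-0.0128, 0.0063, 0.0187, 0.0001, -0.001, -0.0013] [-2.4139728  49.93948157 -0.32036661]
```

View pics/s2.png

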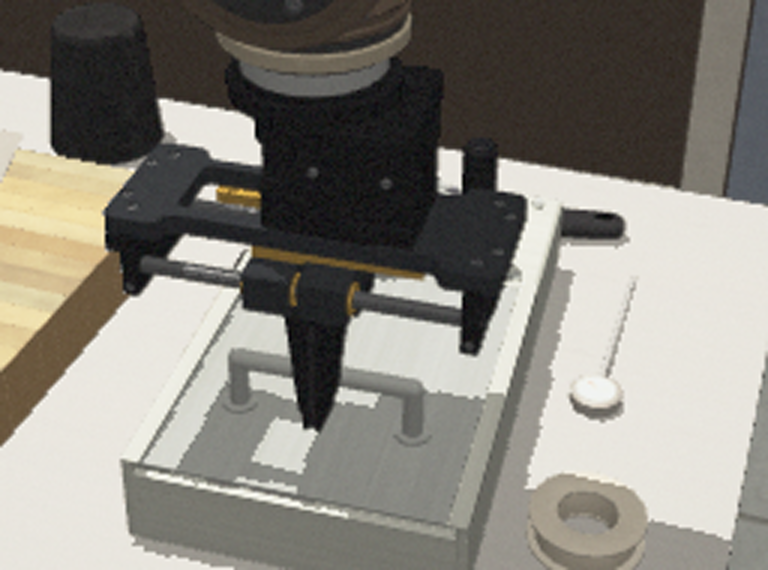

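The lid is flush with the tray end and the stop pushed back with about 60 N, so it's home. Next I back off and rise.

>>> arm_command --rows '[[[0.1, 0, 0, 0, 0, 0, -1], [0.15, 0, 0, 0, 0, 0, -1], [0.15, 0, -0.3, 0, 0, 0, -1], [0.15, 0, -0.55, 0, 0, 0, -1], [0.15, 0, -0.7, 0, 0, 0, -1], [0.15, 0, -0.7, 0, 0, 0, -1]]]'

```text
t: 5.33
eef_pos: [514.8, 131.8, 364.3]
tcp_rot: [3.134, -0.0, 1.627]
ft_force: [-0.2, -0.1, -0.5]
opening: 0.004
grip_force: 0.0
```

Run:
```python
from h import *
t=.48; y=np.pi/2-t+yaw; T=knob(t)-38*np.array([np.cos(y),np.sin(y)]); print(T,y,row([*T,355],y));
```

```text
[466.09280455 -96.82395594] 1.1527963267948966 [-1.5037, -0.4109, 0.0586, 0.0012, -0.0003, 0.0755]
```

>>> arm_command --rows '[[[-0.25, -0.15, 0, 0, 0, 0, -1], [-0.5, -0.3, 0, 0, 0, 0, -1], [-0.75, -0.4, 0, 0, 0, 0, -1], [-0.95, -0.41, 0, 0, 0, 0, -1], [-0.95, -0.41, 0, 0, 0, 0, -1]]]'

```text
t: 5.75
eef_pos: [460.3, -17.9, 359.3]
tcp_rot: [-3.141, 0.001, 1.624]
ft_force: [1.1, 0.8, -0.1]
opening: 0.003
grip_force: 0.0
```

>>> arm_command --rows '[[[-0.2, 0, 0, 0, 0, 0.02, -1], [-0.4, 0, 0, 0, 0, 0.04, -1], [-0.55, 0, 0, 0, 0, 0.06, -1], [-0.55, 0, 0, 0, 0, 0.0755, -1], [-0.55, 0, 0, 0, 0, 0.0755, -1]]]'

```text
t: 6.17
eef_pos: [465.6, -97.2, 359.0]
tcp_rot: [-3.141, 0.0, 1.146]
ft_force: [0.3, -0.8, -1.4]
opening: 0.007
grip_force: 0.0
```

Run:
```python
from h import *
t=.48; y=np.pi/2-t+yaw; T=knob(t)-35*np.array([np.cos(y),np.sin(y)]); print(T,y,row([*T,292],y),state()["joints"]); 
p,d=read_camera("top"); P=cloud("top",d)
print("tape etc ok; lid edge row check")
```

```text
[467.31060494 -94.08224803] 1.1527963267948966 [0.0235, 0.0024, 0.4465, -0.0002, 0.0001, -0.0011] [-3.44658809e-01  3.41562021e-01  1.96885941e+00 -3.99221275e-04
  8.32139898e-01  8.03155773e-02]
tape etc ok; lid edge row check
```

>>> arm_command --rows '[[[0, 0, 0.2, 0, 0, 0, -1], [0, 0, 0.35, 0, 0, 0, -1], [0, 0, 0.45, 0, 0, 0, -1], [0, 0, 0.45, 0, 0, 0, -1]]]'

```text
t: 6.55
eef_pos: [465.2, -95.2, 289.6]
tcp_rot: [-3.137, 0.0, 1.157]
ft_force: [0.1, -1.0, 0.4]
opening: 0.003
grip_force: 0.0
```

```bash
cat >> h.py <<'E'
def arc(ths,z,off=20):
    for t in ths:
        y=np.pi/2-t+yaw; T=knob(t)-off*np.array([np.cos(y),np.sin(y)]); print(round(t,3),np.round(row([*T,z],y),3).tolist())
def where():
    """finger-contact angle estimate from TCP (off 20)"""
    s=state(); e=s["eef_pos"][:2]-piv; c,q=np.cos(yaw),np.sin(yaw); x=c*e[0]+q*e[1]; y=-q*e[0]+c*e[1]
    r=np.hypot(x,y); th=np.arctan2(y,-x)+np.arcsin(20/r); t=np.array([c*np.sin(th)-q*np.cos(th),q*np.sin(th)+c*np.cos(th)])
    print("theta",round(th,3),"r",round(np.sqrt(r*r-400),1),"tang force",round(float(s["ft_force"][:2]@t),1),"fz",round(s["ft_force"][2],1),"z",round(s["eef_pos"][2],1))
E
python3 - <<'E'
from h import *
where(); arc(np.arange(.44,.87,.06),292)
p,d=read_camera("side"); crop("side",p,180,130,200,150,4,"pics/s3.png")
E
```

```text
theta 0.291 r 91.9 tang force -1.0 fz 0.4 z 289.6
0.44 [0.09, 0.016, -0.016, -0.001, 0.0, -0.006]
0.5 [0.124, 0.008, -0.016, -0.001, 0.0, 0.004]
0.56 [0.158, 0.002, -0.016, -0.001, 0.0, 0.014]
0.62 [0.193, -0.002, -0.016, -0.001, 0.0, 0.023]
0.68 [0.228, -0.004, -0.016, -0.001, 0.0, 0.033]
0.74 [0.263, -0.004, -0.016, -0.001, 0.0, 0.042]
0.8 [0.298, -0.002, -0.016, -0.001, 0.0, 0.052]
0.86 [0.332, 0.002, -0.016, -0.001, 0.0, 0.061]
```

View pics/s3.png

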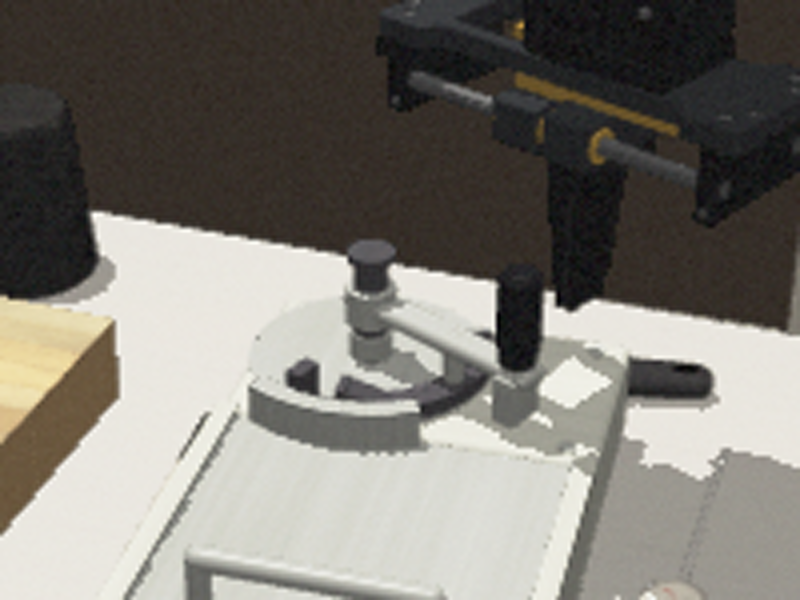

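The closed fingers at (570,300) stand behind the knob at (520,320). The cam's notch shows at (330,385), and the lid's lug is up against the cam disc. Now the level-track push.

>>> arm_command --rows '[[[0.05, 0.01, -0.01, 0, 0, 0, -1], [0.09, 0.015, -0.015, 0, 0, 0, -1], [0.124, 0.01, -0.015, 0, 0, 0.004, -1], [0.158, 0, -0.015, 0, 0, 0.014, -1], [0.193, 0, -0.015, 0, 0, 0.023, -1], [0.228, -0.004, -0.015, 0, 0, 0.033, -1], [0.263, -0.004, -0.015, 0, 0, 0.042, -1], [0.298, 0, -0.015, 0, 0, 0.052, -1], [0.332, 0, -0.015, 0, 0, 0.061, -1], [0.332, 0, -0.015, 0, 0, 0.061, -1]]]'

```text
t: 7.43
eef_pos: [486.4, -49.6, 295.7]
tcp_rot: [3.14, -0.001, 0.768]
ft_force: [-0.1, 0.2, 0.1]
opening: 0.007
grip_force: 0.0
```

Run:
```python
from h import *
where(); arc(np.arange(.88,1.25,.04),292)
```

```text
theta 0.868 r 84.4 tang force 0.1 fz 0.1 z 295.7
0.88 [0.007, -0.006, 0.025, 0.0, -0.0, 0.002]
0.92 [0.03, -0.01, 0.025, 0.0, -0.0, 0.009]
0.96 [0.053, -0.014, 0.025, 0.0, -0.0, 0.015]
1.0 [0.076, -0.017, 0.025, 0.0, -0.0, 0.022]
1.04 [0.099, -0.018, 0.025, 0.0, -0.0, 0.028]
1.08 [0.122, -0.019, 0.025, 0.0, -0.0, 0.034]
1.12 [0.146, -0.019, 0.025, 0.0, -0.0, 0.041]
1.16 [0.169, -0.018, 0.025, 0.0, -0.0, 0.047]
1.2 [0.192, -0.016, 0.025, 0.0, -0.0, 0.053]
1.24 [0.215, -0.013, 0.025, 0.0, -0.0, 0.06]
```

>>> arm_command --rows '[[[0.007, -0.006, 0.01, 0, 0, 0.002, -1], [0.03, -0.01, 0.015, 0, 0, 0.009, -1], [0.053, -0.014, 0.015, 0, 0, 0.015, -1], [0.076, -0.017, 0.015, 0, 0, 0.022, -1], [0.099, -0.018, 0.015, 0, 0, 0.028, -1], [0.122, -0.019, 0.015, 0, 0, 0.034, -1], [0.146, -0.019, 0.015, 0, 0, 0.041, -1], [0.169, -0.018, 0.015, 0, 0, 0.047, -1]]]'

```text
t: 8.1
eef_pos: [501.4, -30.7, 292.6]
tcp_rot: [-3.14, 0.003, 0.474]
ft_force: [-13.0, -5.9, 9.1]
opening: -0.003
grip_force: 7.0
```

Run:
```python
from h import *
where(); arc(np.arange(1.16,1.53,.04),292)
p,d=read_camera("side"); crop("side",p,180,130,200,150,4,"pics/s4.png")
```

```text
theta 1.143 r 85.3 tang force -14.3 fz 9.1 z 292.6
1.16 [0.01, -0.0, 0.004, -0.0, 0.0, 0.0]
1.2 [0.032, -0.005, 0.004, -0.0, 0.0, 0.007]
1.24 [0.056, -0.009, 0.004, -0.0, 0.0, 0.013]
1.28 [0.078, -0.012, 0.004, -0.0, 0.0, 0.019]
1.32 [0.102, -0.014, 0.004, -0.0, 0.0, 0.026]
1.36 [0.125, -0.015, 0.004, -0.0, 0.0, 0.032]
1.4 [0.148, -0.015, 0.004, -0.0, 0.0, 0.038]
1.44 [0.172, -0.015, 0.004, -0.0, 0.0, 0.045]
1.48 [0.195, -0.013, 0.004, -0.0, 0.0, 0.051]
1.52 [0.218, -0.01, 0.004, -0.0, 0.0, 0.058]
```

View pics/s4.png

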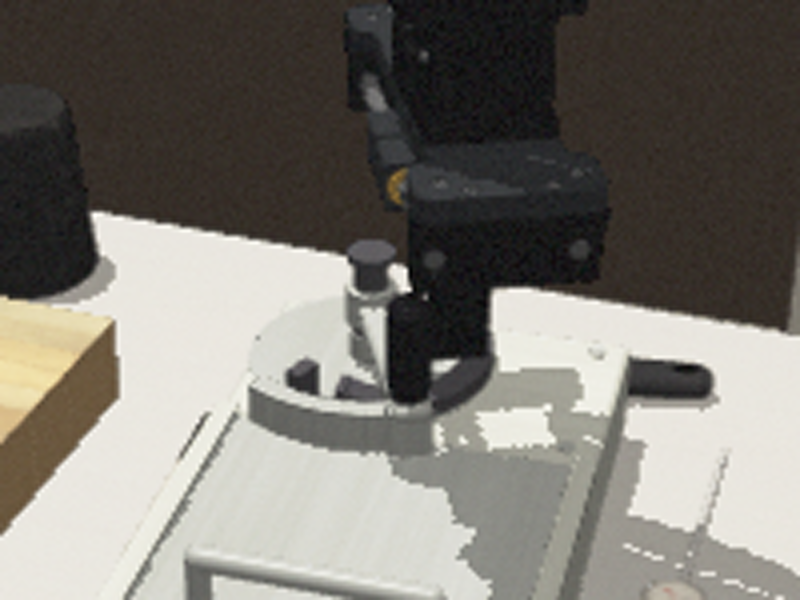

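The side view shows the knob at (408,350) with the fingers behind it. The ramp has begun, at 14 N tangential and 9 N of upward rub. I'll climb with the knob to stop holding it down.

>>> arm_command --rows '[[[0.01, 0, -0.015, 0, 0, 0, -1], [0.032, -0.005, -0.022, 0, 0, 0.007, -1], [0.056, -0.009, -0.028, 0, 0, 0.013, -1], [0.078, -0.012, -0.035, 0, 0, 0.019, -1], [0.102, -0.014, -0.041, 0, 0, 0.026, -1], [0.125, -0.015, -0.047, 0, 0, 0.032, -1], [0.148, -0.015, -0.053, 0, 0, 0.038, -1]]]'

```text
t: 8.73
eef_pos: [519.9, -18.5, 299.6]
tcp_rot: [-3.14, 0.005, 0.236]
ft_force: [-6.7, -1.9, -5.4]
opening: 0.008
grip_force: 3.4
```

Run:
```python
from h import *
where(); arc(np.arange(1.4,1.8,.03),state()["eef_pos"][2])
```

```text
theta 1.398 r 85.1 tang force -7.0 fz -5.4 z 299.6
1.4 [0.001, 0.0, -0.0, -0.0, 0.001, 0.0]
1.43 [0.018, -0.003, -0.0, -0.0, 0.001, 0.005]
1.46 [0.036, -0.006, -0.0, -0.0, 0.001, 0.01]
1.49 [0.053, -0.009, -0.0, -0.0, 0.001, 0.015]
1.52 [0.07, -0.011, -0.0, -0.0, 0.001, 0.02]
1.55 [0.088, -0.013, -0.0, -0.0, 0.001, 0.024]
1.58 [0.105, -0.014, -0.0, -0.0, 0.001, 0.029]
1.61 [0.122, -0.015, -0.001, -0.0, 0.001, 0.034]
1.64 [0.14, -0.015, -0.001, -0.0, 0.001, 0.039]
1.67 [0.157, -0.014, -0.001, -0.0, 0.001, 0.043]
1.7 [0.175, -0.013, -0.001, -0.0, 0.001, 0.048]
1.73 [0.192, -0.012, -0.001, -0.0, 0.001, 0.053]
1.76 [0.21, -0.01, -0.001, -0.0, 0.001, 0.058]
1.79 [0.227, -0.007, -0.001, -0.0, 0.001, 0.062]
```

>>> arm_command --rows '[[[0.018, -0.003, -0.003, 0, 0, 0.005, -1], [0.036, -0.006, -0.006, 0, 0, 0.01, -1], [0.053, -0.009, -0.01, 0, 0, 0.015, -1], [0.07, -0.011, -0.014, 0, 0, 0.02, -1], [0.088, -0.013, -0.018, 0, 0, 0.024, -1], [0.105, -0.014, -0.018, 0, 0, 0.029, -1]]]'

```text
t: 9.23
eef_pos: [535.7, -12.8, 303.1]
tcp_rot: [-3.142, 0.0, 0.054]
ft_force: [-0.7, -0.1, 1.0]
opening: 0.008
grip_force: 0.0
```

Run:
```python
from h import *
where(); arc(np.arange(1.56,1.8,.02),state()["eef_pos"][2])
```

```text
theta 1.592 r 84.7 tang force -0.7 fz 1.0 z 303.1
1.56 [-0.018, 0.002, 0.0, -0.0, 0.0, -0.003]
1.58 [-0.007, -0.001, 0.0, -0.0, 0.0, 0.0]
1.6 [0.005, -0.003, -0.0, -0.0, 0.0, 0.003]
1.62 [0.016, -0.005, -0.0, -0.0, 0.0, 0.006]
1.64 [0.028, -0.008, -0.0, -0.0, 0.0, 0.01]
1.66 [0.039, -0.009, -0.0, -0.0, 0.0, 0.013]
1.68 [0.051, -0.011, -0.0, -0.0, 0.0, 0.016]
1.7 [0.062, -0.012, -0.0, -0.0, 0.0, 0.019]
1.72 [0.074, -0.014, -0.0, -0.0, 0.0, 0.022]
1.74 [0.085, -0.014, -0.0, -0.0, 0.0, 0.026]
1.76 [0.097, -0.015, -0.0, -0.0, 0.0, 0.029]
1.78 [0.109, -0.016, -0.0, -0.0, 0.0, 0.032]
```

Run:
```python
from h import *
p,d=read_camera("side"); crop("side",p,190,150,160,120,5,"pics/s5.png")
for t,l in((1.6,.008),(1.65,.008),(1.7,-.006),(1.75,-.006)):
    k=knob(t); print(t,l,(proj("side",[*k,132+l*1000])-[190,150])*5)
```

```text
1.6 0.008 [[340.82309351 239.30443633]]
1.65 0.008 [[328.51708402 237.26730655]]
1.7 -0.006 [[317.18648231 271.92850104]]
1.75 -0.006 [[305.57157918 269.25657194]]
```

View pics/s5.png

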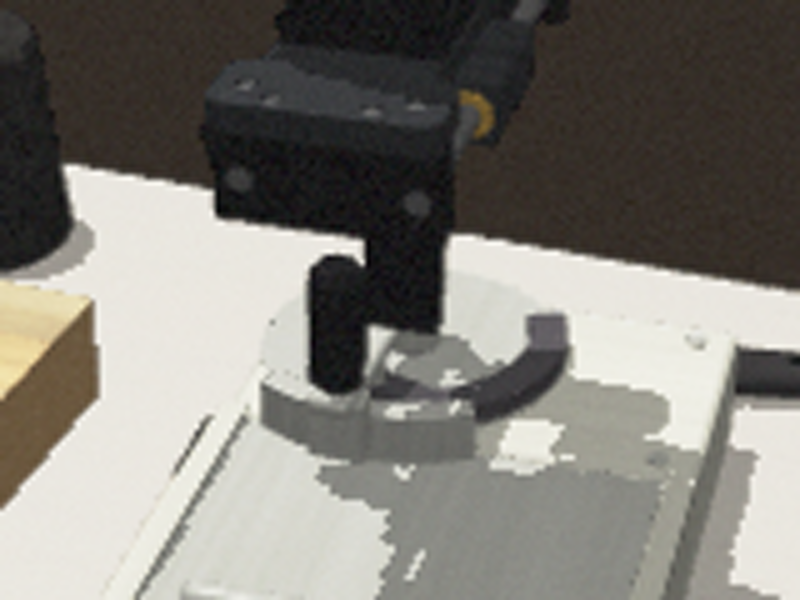

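Run:
```python
from h import *
print("start level",(proj("side",[*knob(.48),132])-[180,130])*4, "theta1.14", (proj("side",[*knob(1.16),132])-[180,130])*4)
p,d=read_camera("side");P=cloud("side",d)
print(p[195:210,250:266].mean(2).astype(int))
print(P[195:230:3,254:261,2].round())
p,d=read_camera("top");P=cloud("top",d); u,v=proj("top",[*knob(1.65),130])[0]; print(u,v); u,v=int(u),int(v)
print(P[v-8:v+9,u-8:u+9,2].round().astype(int))
```

```text
start level [[522.31624275 260.04365901]] theta1.14 [[403.67490647 291.92214892]]
[[ 54  52  42  22  28  25  27  21  27  22  25  28  22  23  24  25]
 [187 183 136  98  92  69  69  55  56  43  34  26  22  27  19  18]
 [230 229 229 229 228 229 226 189 182 135  96  90  31  27  25  22]
 [229 229 231 229 229 228 228 228 228 229 230 223  76  26  22  25]
 [228 230 230 229 229 228 229 229 231 229 229 224 122  27  19  23]
 [229 228 229 231 230 231 228 230 230 230 230 223 125  21  24  26]
 [230 228 229 229 229 230 229 228 229 230 230 224 125  19  16  15]
 [230 229 229 228 229 229 228 229 230 230 229 225 125  20  17  22]
 [230 230 227 226 223 184 184 192 227 228 230 223 121  22  14  21]
 [229 221 127  39  40  42  37  49 106 194 226 213 120  26  17  19]
 [223 125  39  39  38  33  36  36  38  57 135 203 155  28  19  16]
 [176  33  32  35  35  40  36  40  39  41  49 123 153  20  17  27]
 [ 78  32  40  52  48  37  34  44  40  34  32  68 155  25  15  18]
 [ 35  33  33  30  32  30  33  29  31  29  33  67 152  17  31  11]
 [ 28  37  38  35  40  32  38  28  31  26  25  72 155  18  20  20]]
[[195. 193. 
[... 6132 characters left out ...]
     512 -9223372036854775808
                   512                  514 -9223372036854775808
                   510                  509                  510
                   507                  506                  506
                   486                  485]
 [                 512                  512                  511
                   511                  511                  512
                   512                  512                  512
                   510                  510                  509
                   508                  506                  507
                   504                  486]]<stdin>:7: RuntimeWarning: invalid value encountered in cast
```

Run:
```python
from h import *
p=np.load("side0rgb.npy");P=cloud("side",np.load("side0.npy")); u,v=map(int,proj("side",[*knob(.48),132])[0])
print(u,v);print(P[v-6:v+12,u-4:u+5,2].round().astype(int).tolist())
p,d=read_camera("side");P=cloud("side",d)
print(P[200:214,250:262,2].round(1).tolist()); m=(P[...,2]>85)&(P[...,2]<131);m[:, :246]=0;m[:,262:]=0;m[:202]=0;m[240:]=0
print("now xy,zmax",P[m].mean(0),np.percentile(P[m][:,2],[95,99]))
P0=cloud("side",np.load("side0.npy"));m0=np.zeros((384,512),bool);m0[v-6:v+30,u-7:u+8]=1;m0&=(P0[...,2]>90)&(P0[...,2]<140);print("start",P0[m0].mean(0),np.percentile(P0[m0][:,2],[95,99]),knob(.48),knob(1.6),knob(1.7),knob(1.75))
```

```text
310 195
[[-760, -762, -760, -764, -763, -762, -770, -761, -760], [-770, -766, -768, -773, -771, -769, -763, -766, -760], [-782, -776, -775, -781, -765, -778, -769, -766, -757], [-785, -784, -777, -775, -776, -776, -778, -776, -771], [-785, -792, -786, -785, -781, -777, -786, -780, -782], [-793, -797, -797, -792, -796, -788, -790, -791, -794], [-792, -799, -803, -801, -787, -800, -796, -796, -798], [-809, 131, 131, 130, 131, 131, 132, 129, -792], [130, 130, 130, 131, 131, 132, 132, 132, 130], [130, 130, 130, 131, 130, 131, 131, 130, 128], [129, 130, 130, 131, 131, 130, 130, 129, 130], [128, 128, 129, 129, 129, 130, 130, 129, 129], [126, 128, 127, 128, 128, 128, 127, 127, 126], [124, 125, 127, 126, 127, 126, 126, 126, 127], [123, 123, 126, 125, 124, 124, 124, 124, 123], [122, 123, 122, 124, 122, 123, 123, 122, 122], [120, 120, 122, 121, 121, 122, 121, 119, 120], [117, 119, 118, 119, 119, 119, 119, 117, 118]]
[[-0.2, -1.1, -0.5, -1.2, 0.6, -0.2, 0.6, 0.1, 0.4, -2.8, -2.2, -1.9], [-0.1, 0.1, -0.3, -0.7, -1.1, -1.1, -0.5, -0.6, 0.9, -0.5, -0.2, -1.1], [-0.4, 1.5, 1.4, -3.4, 1.1, -1.3, -1.
[... 495 characters left out ...]
 50.9], [124.2, 123.4, 123.7, 124.0, 124.0, 125.0, 124.9, 124.7, 123.3, 124.3, 122.0, 52.6], [122.0, 121.7, 124.7, 123.4, 123.2, 124.0, 122.5, 124.1, 121.8, 121.1, 118.9, 52.2], [120.0, 121.3, 122.1, 122.6, 121.1, 122.2, 122.0, 122.0, 122.0, 120.6, 118.4, 52.2], [118.4, 119.9, 120.3, 121.0, 120.7, 120.9, 119.7, 119.1, 120.5, 118.8, 116.2, 50.6], [116.9, 117.2, 117.6, 117.6, 119.1, 118.0, 118.1, 117.9, 117.8, 116.8, 115.3, 51.7]]
now xy,zmax [559.20524303  -1.03131874 108.39633151] [124.9752257  125.60985265]
start [479.69991704 -51.18077465 113.29310592] [130.62769188 131.5958832 ] [481.51827607 -62.09565583] [556.41281193 -11.64570886] [564.90801341 -11.79187195] [569.13951967 -12.1831418 ]
```

The knob top is now at z≈125 against 131 at the start, so the handle has dropped 6 mm into the notch. I'll back straight off the way the fingers came, then rise.

>>> arm_command --rows '[[[-0.1, 0, 0, 0, 0, 0, -1], [-0.2, 0, 0, 0, 0, 0, -1], [-0.2, 0, -0.2, 0, 0, 0, -1], [-0.2, 0, -0.45, 0, 0, 0, -1], [-0.3, 0, -0.7, 0, 0, 0, -1], [-0.4, 0, -0.8, 0, 0, 0, -1], [-0.4, 0, -0.8, 0, 0, 0, -1], [-0.4, 0, -0.8, 0, 0, 0, -1]]]'

```text
t: 10.1
eef_pos: [475.3, -16.3, 423.6]
tcp_rot: [3.141, -0.002, 0.054]
ft_force: [0.2, 0.3, 0.1]
opening: 0.007
grip_force: 0.0
```

Run:
```python
from h import *
p,d=read_camera("side");P=cloud("side",d); crop("side",p,150,130,256,190,3,"pics/end.png")
print(np.percentile(P[204:210,251:260,2],[50,90]),state()["ft_force"])
```

```text
[123.83548557 125.13398754] [-0.11470531 -0.38317766 -0.086724  ]
```

View pics/end.png

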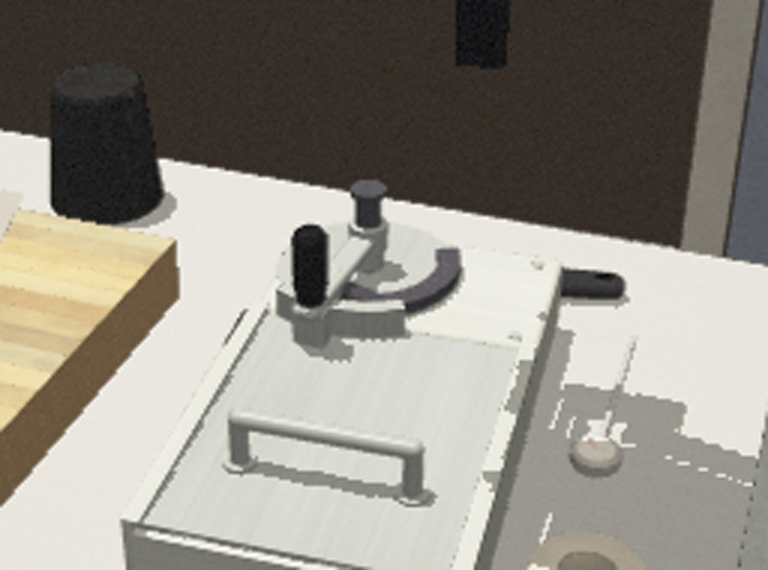

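The lid is shut and the handle is down, with its hook at (312,325) in front of the lug. The bystanders haven't moved and the arm is clear.

```bash
python3 -c "
from cell import *
print(job_done())"
```

```text
the job is handed in; nothing more can be done
None
```

The lid is fully shut, the latch handle sits down in its low notch, nothing around the box was moved, and the job is handed in at about 10 s; the only hard push was about 60 N at the fingertips when the lid met its stop.

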